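# Cull the warped cover plate

## Task

Two bare metal cover plates lie on the dark inspection plate; one is warped, so that its red-dotted corner stands off the inspection plate. Press that dotted corner down until it touches, to see that the plate rocks, then pick the warped plate up by its knob and lay it flat inside the red tray. Leave the other, flat plate where it lies.

Things in the scene. Friction and masses are not known exactly. Their poses are not given: they have to be found in the camera images.
- warped_knob (a point): Centre of the warped plate's black knob head (22 mm diameter, 25 mm tall, on a 12 mm stem), 39 mm above the plate's underside, in the middle of the plate. The plate is bare metal, 104 mm (own x) by 94 mm (own y), 5 mm thick, about 0.2 kg, and rests on its flat part, own z up; its corner at own +x +y is bent up, the underside 13 mm off the inspection plate.
- warped_dot (a point): Centre of the red dot (16 mm across) on top of the warped plate's raised corner, 51 mm sideways from the knob's axis: press here. At rest 14 mm above the inspection plate, 5 mm when pressed down; about 1 N rocks the plate over by 14 degrees, and the knob leaning 10 mm nearer; it falls back when let go. Same axes as warped_knob.
- flat_knob (a point): Centre of the knob head of the flat plate, which is to stay: same make, size, knob and red corner dot as the warped one, but it lies flat on the inspection plate with all corners.
- granite_top (a point): Centre of the top face of the dark grey inspection plate, 220 mm (own x) by 330 mm (own y), top 40 mm above the bench, fixed. Both cover plates lie on it side by side.
- reject_tray_in (a point): Centre of the inner floor of the red open tray, which is fixed on the bench: inside 170 by 170 mm, floor 5 mm and rim 24 mm above the bench, so that the plate fits in at any yaw.

How it is judged:
By the outcome, as a careful person would: the job done as asked, in the order asked, and still so for the second after the job is handed in, with the robot touching nothing.
It also fails if it takes over 48 s, if anything falls off the work surface, if the arm or the gripper's body presses on something with over 40 N, if the wrist force passes 120 N, or if a joint passes its speed limit or range.

## Robot

A 6-joint arm with a two-finger parallel gripper is mounted at the origin on a cart in front of the work surface, level with it; the furniture and walls round the work are solid. World frame = base frame: x ahead of the robot, y to its left, z up, the work surface at z = 0. Lengths are in m, angles in degrees, forces in N, time in s.
With the tool pointing down it reaches from about 0.3 to 0.75 m from the base axis. Payload 8.5 kg.
Tool frame: the origin (TCP) lies on the centre line of the jaws, within the pads' length; the fingertips stand env.tips_ahead ahead of it and the grasp point (between the pads) lies 8 mm behind it (env.tips_ahead is the distance from the TCP to the fingertips, in m); z points along the fingers, y is the direction in which the jaws open and shut (so a half turn about z gives the same grasp; the last joint's range is limited). The gripper opens to 85 mm and grips with 20 to 120 N. Pads are 22 mm wide; open, the fingers measure 114 mm over their backs; the gripper's body (76 mm by 85 mm) begins 54 mm behind the grasp point. The pads swing forward as they close: fully open they stand 13 mm farther back than shut.
Start: joints at [56.992, 21.807, 74.336, -0, 83.858, -12.336], TCP at [0.194, 0.515, 0.218] pointing down, gripper open.
Joint ranges: [-178.18, 178.18], [-50.72, 133.34], [12.68, 142.11], [-81.47, 261.47], [9.98, 163.14], [-165.26, 165.26]. Speed limits (degrees/s): [136.94, 136.94, 180, 180, 180, 180].

## Interface

Orientations are given as a 3x3 rotation matrix whose columns are the frame's x, y, z axes.
In Python, from rig import env gives the robot as it stands.
- The arm moves only by the tool servo_tool, never from a script. Its argument "commands" is a list of rows, each an object with "linear": the shift along the tool's x, y, z in mm, a list of three; "angular": the turn, a rotation vector about the tool's x, y, z in degrees, a list of three; "gripper": the opening, from -1 (shut) to 1 (fully open). In form: [{"linear": [x, y, z], "angular": [rx, ry, rz], "gripper": gripper}, ...]. A call has 1 to 20 rows; each row is the pose to reach, as a shift and turn from the pose commanded when the call began, along the tool's axes at that moment; what a row does not reach only later rows make up. A row lasts 1/10 s, in which the tool goes at most 50 mm and 8.59 degrees, less where a joint would pass 70% of its speed; a pose out of reach is approached as far as the arm can. A call with a gripper value outside its range is refused whole. The fingers move at their own pace and stop on an object; "force" is the grip in N (left out, the last holds). Time passes only in rows, so rows that repeat a pose let the fingers close. It gives the time, the measured TCP pose, the force and the opening at its end, in the units of the state.
- env.observe(): the state, without advancing time (a new reading comes with each control period).
- env.get_image(name): name is "scene" or "side" or "wrist"; returns a dict with "frame" (400x640x3 uint8, blue, green, red), "fx", "fy", "cx", "cy" (pixels), "cam_to_world" (4x4, takes a point from camera to world coordinates); the wrist camera has in their place "T_tool_cam" (4x4, takes a point from camera to tool coordinates, whose origin is the TCP and whose axes are the flange's). Camera axes: x right, y up, looking along -z (the intrinsics and any distortion apply to the point x, -y, -z); pixel columns grow to the right and rows downward; lengths in m; the calibration is good to about 2 mm. A picture is of the moment at which its call begins: read the wrist's pose just before it. There is no depth.
- env.close_job(): hands the job in, once; it reports no verdict.
Trained networks look in a picture, given as the dict that the camera call returned (one of the last four; its "shot" number tells which), for a name from the list of things; names that differ only in an ending like _2 or _b are one class to them, and where a whole thing is asked for, a point or a joint stands for the part that bears it (a point fixed in the world has none). Each returns a list of dicts, best first, with "confidence" (0 to 1); they miss things now and then, are a little off and sometimes report something else, mostly with a low value. They report only what shows in the picture. A call takes as long as a camera call.
- env.trace(picture, query): "pixels" (400x640 bool, what is visible of it) and "extent" ([left, top, right, bottom] in pixels, round what is visible of it).
The state is a dict: "time_s": time; "q": joint angles; "qvel": joint speeds; "joint_efforts": joint torques, N m; "position": TCP position; "tool_rot": TCP orientation; "ft_force": force on the tool from outside, world axes, zero at the start; "wrist_torque": the same for the moment, N m; "grip_width": finger opening in m.
Only numpy, scipy, OpenCV 4.12 (cv2) and the standard library are available. Lean on these libraries where they do the work, as an engineer would, in place of code of your own. Each camera call takes 0.05 s, during which the arm holds its last target.

## Working session

There is one attempt and no reset: what is moved stays moved. The work goes in short steps, Python scripts to look and compute and a tool call to move; the robot and the scene stay as the last step left them, time stands still between calls to the robot, and variables do not carry over. Pictures are saved under pics/ and viewed, and the job is handed in when it is done.

Besides the shell and the picture viewer there is one more tool, called after ">>>" in YAML: its name, and indented under it one key for each argument. servo_tool: Moves the arm, as the interface text tells. Its arguments: {"type":"object","properties":{"commands":{"type":"array","items":{"type":"object","properties":{"linear":{"type":"array","items":{"type":"number"}},"angular":{"type":"array","items":{"type":"number"}},"gripper":{"type":"number"}}}},"force":{"type":"number"}},"required":["commands"]}

```bash
ls; mkdir -p pics
cat > h.py <<'E'
import numpy as np, cv2
from rig import env
def snap(n,fn):
    p=env.get_image(n); cv2.imwrite('pics/'+fn,p['frame']); return p
def cent(p,q):
    out=[]
    for r in env.trace(p,q):
        ys,xs=np.nonzero(r['pixels']); out.append((round(r['confidence'],2),xs.mean().round(1) if len(xs) else None,ys.mean().round(1) if len(xs) else None,len(xs),[int(v) for v in r['extent']]))
    return out
def ray(p,u,v,T=None):
    T=np.array(p['cam_to_world']) if T is None else T
    d=np.array([(u-p['cx'])/p['fx'],-(v-p['cy'])/p['fy'],-1]); d=T[:3,:3]@d
    return T[:3,3],d
def atz(p,u,v,z,T=None):
    o,d=ray(p,u,v,T); return o+d*(z-o[2])/d[2]
def toolT(s,p):
    T=np.eye(4);T[:3,:3]=s['tool_rot'];T[:3,3]=s['position'];return T@np.array(p['T_tool_cam'])
E
python3 - <<'E'
from h import *
s=env.observe(); print(s['time_s'],s['position'],s['tool_rot'],env.tips_ahead,s['ft_force'],s['grip_width'])
for n in ['scene','side']:
    p=snap(n,n+'0.png'); print(n,{k:v for k,v in p.items() if k!='frame'})
    for q in ['warped_knob','warped_dot','flat_knob','granite_top','reject_tray_in']:print(q,cent(p,q))
E
```

```text
pics
0.0 [0.1939841  0.51432685 0.21719443] [[-9.35630523e-01  3.52979996e-01 -8.04621857e-04]
 [ 3.52980772e-01  9.35629757e-01 -1.23804096e-03]
 [ 3.15824458e-04 -1.44236496e-03 -9.99998910e-01]] 0.011 [ 0.19070594  0.02051139 -0.9417626 ] 0.08508346127478915
scene {'fx': 383.85883554926744, 'fy': 383.85883554926744, 'cx': 317.4736387419552, 'cy': 201.70635033122153, 'cam_to_world': array([[ 0.41962739,  0.68055686, -0.60062902, -0.01525138],
       [-0.90765645,  0.30839515, -0.28469667, -0.27083489],
       [-0.00852119,  0.66463132,  0.74712288,  0.75587793],
       [ 0.        ,  0.        ,  0.        ,  1.        ]]), 'shot': 1}
warped_knob [(0.56, np.float64(242.4), np.float64(177.7), 920, [219, 161, 267, 193]), (0.28, np.float64(401.1), np.float64(241.5), 5124, [350, 199, 450, 286])]
warped_dot [(0.61, np.float64(242.5), np.float64(177.3), 1012, [216, 162, 269, 194])]
flat_knob [(0.58, np.float64(299.1), np.float64(192.7), 1077, [269, 179, 325, 210])]
granite_top [(0.64, np.float64(271.8), np.float64(195.8), 7083, [193, 143, 343, 245])]
reject_tray_in [(0.79, np.float64(401.0), np.float64(242.0), 5164, [351, 202, 449, 287])]
side {'fx': 515.3754947349152, 'fy': 515.3754947349152, 'cx': 320.6388674474603, 'cy': 192.32642083173747, 'cam_to_world': array([[ 0.942463  ,  0.1265996 , -0.30941241,  0.20411499],
       [-0.33413214,  0.38693607, -0.85943946, -0.93412772],
       [ 0.01091813,  0.91337452,  0.40697392,  0.52713279],
       [ 0.        ,  0.        ,  0.        ,  1.        ]]), 'shot': 2}
warped_knob [(0.79, np.float64(296.4), np.float64(172.6), 689, [272, 158, 315, 184])]
warped_dot []
flat_knob [(0.63, np.float64(322.5), np.float64(197.5), 972, [300, 178, 347, 211])]
granite_top [(0.74, np.float64(310.4), np.float64(201.9), 5111, [246, 157, 377, 239])]
reject_tray_in [(0.57, np.float64(368.9), np.float64(279.3), 7044, [306, 240, 435, 320])]
```

Run:
```python
import cv2,numpy as np
a=cv2.imread('pics/scene0.png');b=cv2.imread('pics/side0.png')
cv2.imwrite('pics/crop0.png',np.vstack([cv2.resize(a[130:260,180:380],None,fx=2,fy=2.0,interpolation=3)]))
cv2.imwrite('pics/cs0.png',cv2.resize(a[130:255,190:345],(775,625))[:600]); cv2.imwrite('pics/cd0.png',cv2.resize(b[140:260,230:390],(800,600)))
```

```text
(no output)
```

View pics/scene0.png

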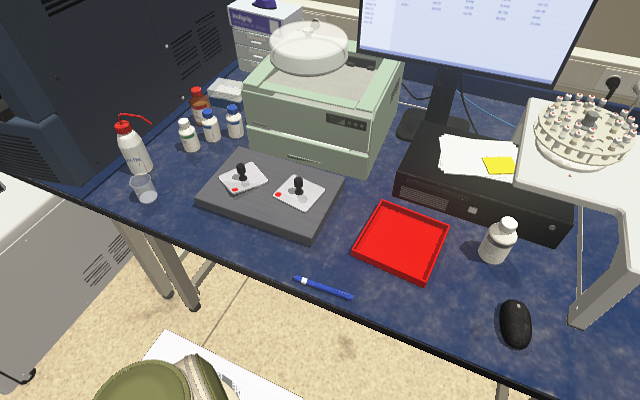

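View pics/cs0.png

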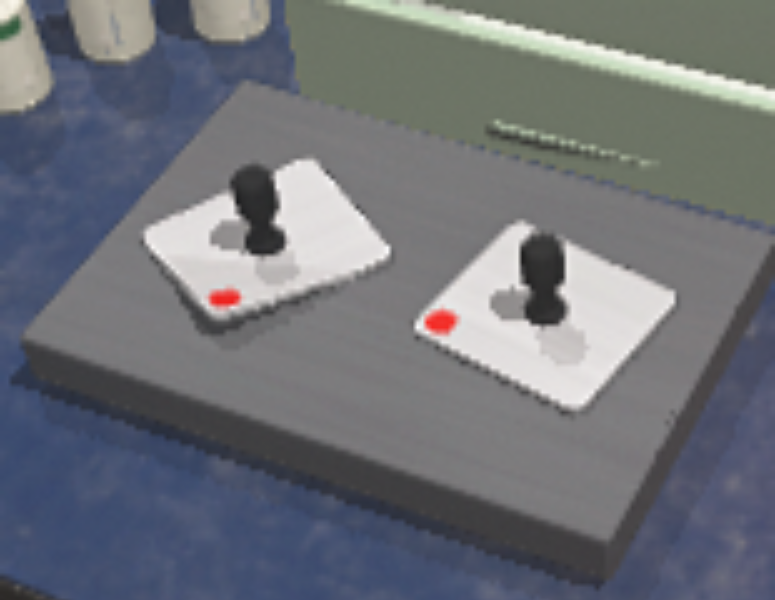

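View pics/cd0.png

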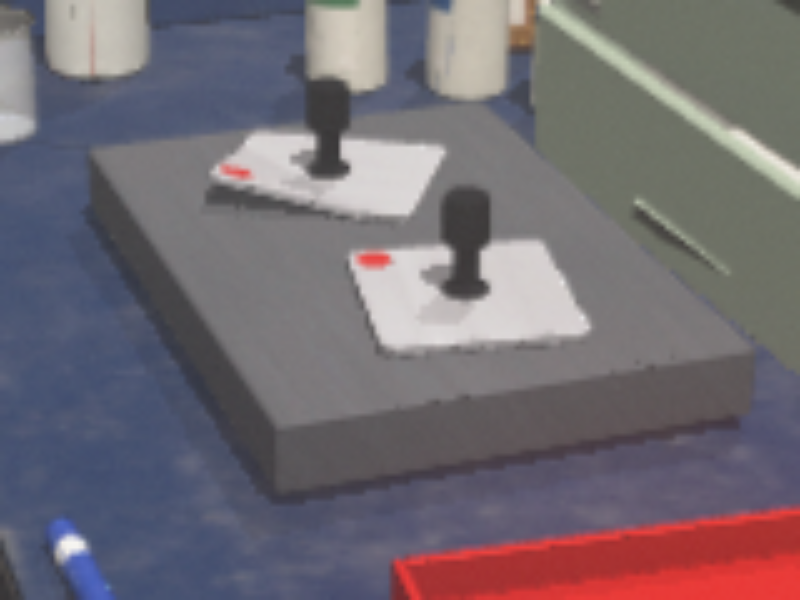

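View pics/side0.png

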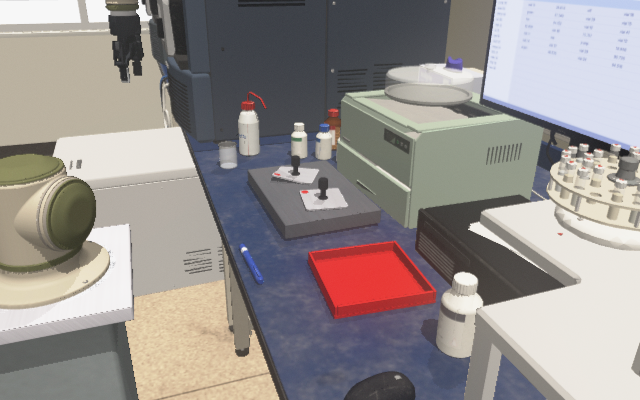

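The left/far plate is the warped one: it casts a shadow under its dotted corner. Its knob is at about (241,168) and its dot at about (235,190) in scene. The flat plate's knob is at about (298,182). Next I compute positions.

Run:
```python
from h import *
S=env.get_image('scene');D=env.get_image('side')
def tri(a,b):
    A=[];B=[]
    for p,uv in ((S,a),(D,b)):
        o,d=ray(p,*uv);d/=np.linalg.norm(d);M=np.eye(3)-np.outer(d,d);A.append(M);B.append(M@o)
    x=np.linalg.lstsq(np.vstack(A),np.hstack(B),rcond=None)[0]
    return x.round(4)
def red(p,box):
    f=p['frame'].astype(int);m=(f[...,2]>150)&(f[...,1]<110)&(f[...,0]<110)
    k=np.zeros_like(m);k[box[1]:box[3],box[0]:box[2]]=1;ys,xs=np.nonzero(m&k);return xs.mean(),ys.mean(),len(xs)
for nm,a,b in (('warp',(225,183,245,195),(265,168,290,180)),('flat',(268,188,288,200),(297,186,312,196))):
    ra=red(S,a);rb=red(D,b);print(nm,ra,rb,tri(ra[:2],rb[:2]))
    z=.054 if nm=='warp' else .045
    print(atz(S,*ra[:2],z),atz(D,*rb[:2],z))
for nm,a,b in (('warp',(241,167.5),(295.6,160.6)),('flat',(298.3,182.4),(323.2,182.8))):
    print(nm,'knob',tri(a,b),atz(S,*a,.079),atz(D,*b,.079))
for p,n in((S,'S'),(D,'D')):
    for r in env.trace(p,'reject_tray_in')[:1]:
        ys,xs=np.nonzero(r['pixels']);print(n,xs.mean(),ys.mean(),atz(p,xs.mean(),ys.mean(),.01))
        f=p['frame'].astype(int);m=((f[...,2]>130)&(f[...,1]<60)&(f[...,0]<60)).astype(np.uint8)
        c=max(cv2.findContours(m,0,2)[0],key=cv2.contourArea)
        q=cv2.approxPolyDP(cv2.convexHull(c),6,True)[:,0]
        for u,v in q: print((u,v),atz(p,u,v,.024).round(3),atz(p,u,v,.0).round(3))
```

```text
warp (np.float64(234.33333333333334), np.float64(189.06666666666666), 15) (np.float64(277.5), np.float64(174.0), 4) [0.5021 0.2072 0.0519]
[0.50107285 0.20599072 0.054     ] [0.50032208 0.20162498 0.054     ]
flat (np.float64(277.6875), np.float64(193.8125), 16) (np.float64(304.5), np.float64(191.5), 12) [0.5385 0.103  0.0442]
[0.53896632 0.10287581 0.045     ] [0.53686392 0.10001432 0.045     ]
warp knob [0.5518 0.2141 0.0798] [0.55457699 0.21547315 0.079     ] [0.55036882 0.21337665 0.079     ]
flat knob [0.5664 0.0565 0.0803] [0.56732489 0.05707995 0.079     ] [0.56768452 0.059636   0.079     ]
S 401.0394736842105 241.72864225781845 [ 0.55082843 -0.22075004  0.01      ]
(np.int32(382), np.int32(199)) [ 0.65  -0.139  0.024] [ 0.672 -0.134  0.   ]
(np.int32(449), np.int32(225)) [ 0.636 -0.313  0.024] [ 0.657 -0.314  0.   ]
(np.int32(426), np.int32(282)) [ 0.46  -0.301  0.024] [ 0.476 -0.302 -0.   ]
(np.int32(352), np.int32(250)) [ 0.471 -0.126  0.024] [ 0.487 -0.122  0.   ]
```

>>> servo_tool:
  commands:
    - {"linear": [-200, -91, 10], "angular": [0, 0, 0], "gripper": -1}
    - {"linear": [-396, -181, 20], "angular": [0, 0, 0], "gripper": -1}
    - {"linear": [-396, -181, 20], "angular": [0, 0, 0], "gripper": -1}
    - {"linear": [-396, -181, 20], "angular": [0, 0, 0], "gripper": -1}
    - {"linear": [-396, -181, 20], "angular": [0, 0, 0], "gripper": -1}
    - {"linear": [-396, -181, 20], "angular": [0, 0, 0], "gripper": -1}
    - {"linear": [-396, -181, 20], "angular": [0, 0, 0], "gripper": -1}
    - {"linear": [-396, -181, 20], "angular": [0, 0, 0], "gripper": -1}
    - {"linear": [-396, -181, 20], "angular": [0, 0, 0], "gripper": -1}
    - {"linear": [-396, -181, 20], "angular": [0, 0, 0], "gripper": -1}
    - {"linear": [-396, -181, 20], "angular": [0, 0, 0], "gripper": -1}
    - {"linear": [-396, -181, 20], "angular": [0, 0, 0], "gripper": -1}
    - {"linear": [-396, -181, 20], "angular": [0, 0, 0], "gripper": -1}
    - {"linear": [-396, -181, 20], "angular": [0, 0, 0], "gripper": -1}

```text
time_s: 2.2
position: [0.5002, 0.2062, 0.1981]
tool_rot: [[-0.936, 0.352, 0.0], [0.352, 0.936, 0.0], [-0.0, 0.0, -1.0]]
ft_force: [-0.1, 0.2, 0.3]
grip_width: -0.0001
```

Run:
```python
from h import *
s=env.observe(); p=snap('wrist','w1.png'); T=toolT(s,p)
print(s['time_s'],s['position'],s['ft_force'],s['grip_width'],np.array(p['T_tool_cam']).round(3),{k:v for k,v in p.items() if k not in('frame','T_tool_cam')})
for q in ['warped_knob','warped_dot','flat_knob']:
  for r in env.trace(p,q):
    ys,xs=np.nonzero(r['pixels']);print(q,r['confidence'],xs.mean(),ys.mean(),r['extent'])
f=p['frame'].astype(int);m=((f[...,2]>130)&(f[...,1]<90)&(f[...,0]<90)).astype(np.uint8)
n,l,st,c=cv2.connectedComponentsWithStats(m)
for i in range(1,n):
  if st[i,4]>20: print(st[i],c[i],atz(p,*c[i],.054,T).round(4),atz(p,*c[i],.045,T).round(4))
```

```text
2.2 [0.5002208  0.20623809 0.19807722] [-0.05781677  0.19334458  0.34825853] -7.353131213674277e-05 [[ 0.     0.951  0.308  0.081]
 [ 1.    -0.    -0.001  0.001]
 [-0.     0.308 -0.951 -0.156]
 [ 0.     0.     0.     1.   ]] {'fx': 333.484231167536, 'fy': 333.484231167536, 'cx': 319.0785738696654, 'cy': 199.5684137692856, 'shot': 5}
warped_knob 0.92 348.07116964717255 215.3274528757854 [292.2, 165.9, 402.3, 273.0]
warped_dot 0.86 348.12110601304033 215.5051919826129 [294.9, 168.0, 403.7, 275.4]
flat_knob 0.67 208.51862089031133 275.5923770730288 [154.8, 230.7, 270.2, 328.8]
[311 174  16  15 185] [318.69189189 181.22702703] [0.4995 0.2074 0.054 ] [0.5017 0.2065 0.045 ]
[231 241  14  13 148] [237.60135135 246.93918919] [0.5342 0.1085 0.054 ] [0.5375 0.1047 0.045 ]
[   0  253  105  138 8680] [ 36.1328341  328.05299539] [ 0.5455 -0.1359  0.054 ] [ 0.5492 -0.147   0.045 ]
[  0 376  97  24 310] [ 48.9        388.61935484] [ 0.6219 -0.1723  0.054 ] [ 0.6278 -0.1845  0.045 ]
```

View pics/w1.png

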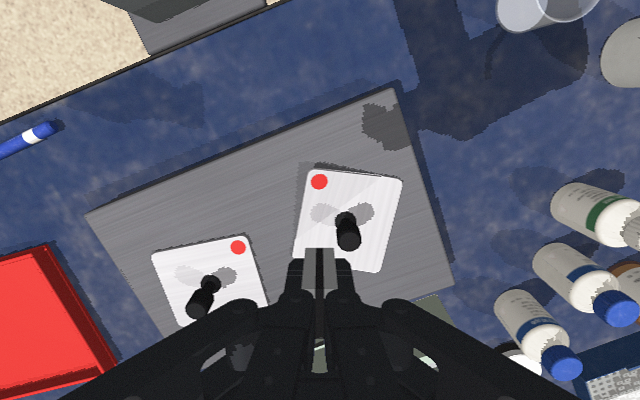

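The warped dot is at (319,181), about 1 mm from the TCP laterally, and the knob is beside it at (348,235). Descending.

>>> servo_tool:
  commands:
    - {"linear": [1, 0, 40], "angular": [0, 0, 0], "gripper": -1}
    - {"linear": [1, 1, 80], "angular": [0, 0, 0], "gripper": -1}
    - {"linear": [1, 1, 110], "angular": [0, 0, 0], "gripper": -1}
    - {"linear": [1, 1, 126], "angular": [0, 0, 0], "gripper": -1}
    - {"linear": [1, 1, 126], "angular": [0, 0, 0], "gripper": -1}
    - {"linear": [1, 1, 126], "angular": [0, 0, 0], "gripper": -1}

```text
time_s: 3.0
position: [0.5005, 0.2069, 0.0724]
tool_rot: [[-0.936, 0.353, 0.001], [0.353, 0.936, 0.0], [-0.001, 0.0, -1.0]]
ft_force: [-0.0, 0.3, -0.3]
grip_width: 0.0003
```

>>> servo_tool:
  commands:
    - {"linear": [0, 0, 3], "angular": [0, 0, 0], "gripper": -1}
    - {"linear": [0, 0, 6], "angular": [0, 0, 0], "gripper": -1}
    - {"linear": [0, 0, 9], "angular": [0, 0, 0], "gripper": -1}
    - {"linear": [0, 0, 11], "angular": [0, 0, 0], "gripper": -1}
    - {"linear": [0, 0, 12], "angular": [0, 0, 0], "gripper": -1}
    - {"linear": [0, 0, 12], "angular": [0, 0, 0], "gripper": -1}

```text
time_s: 3.6
position: [0.5001, 0.2067, 0.0597]
tool_rot: [[-0.936, 0.353, -0.0], [0.353, 0.936, -0.0], [0.0, -0.0, -1.0]]
ft_force: [-0.3, 0.5, 0.2]
grip_width: -0.0002
```

>>> servo_tool:
  commands:
    - {"linear": [0, 0, 1], "angular": [0, 0, 0], "gripper": -1}
    - {"linear": [0, 0, 2], "angular": [0, 0, 0], "gripper": -1}
    - {"linear": [0, 0, 2], "angular": [0, 0, 0], "gripper": -1}

```text
time_s: 3.9
position: [0.5002, 0.2067, 0.0577]
tool_rot: [[-0.936, 0.353, -0.0], [0.353, 0.936, 0.0], [0.0, -0.0, -1.0]]
ft_force: [-1.1, 0.2, 0.8]
grip_width: -0.0002
```

Run:
```python
from h import *
p=snap('side','s2.png');q=snap('wrist','w2.png');s=env.observe();print(s['ft_force'],s['position'])
cv2.imwrite('pics/s2c.png',cv2.resize(p['frame'][130:250,220:380],(800,600)))
```

```text
[ 0.49426555 -0.49246158  0.58700249] [0.50018412 0.20672711 0.05781631]
```

View pics/s2c.png

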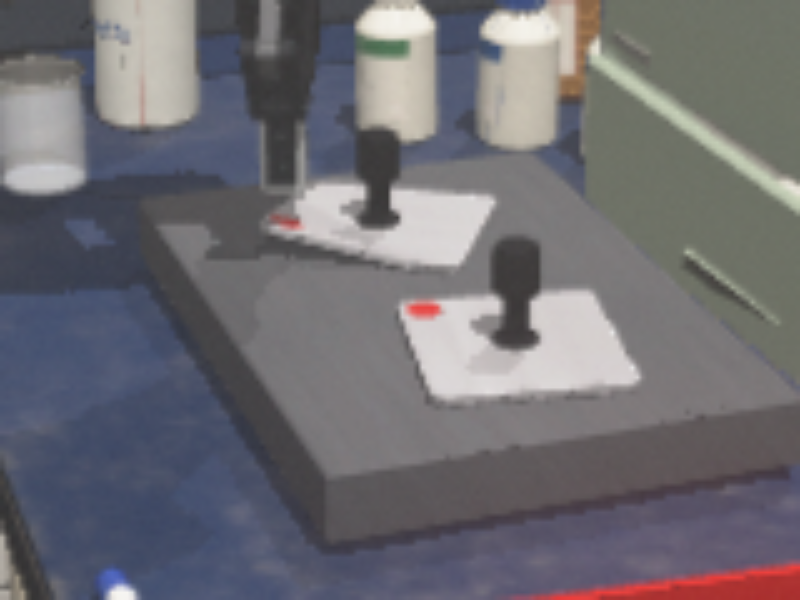

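View pics/w2.png

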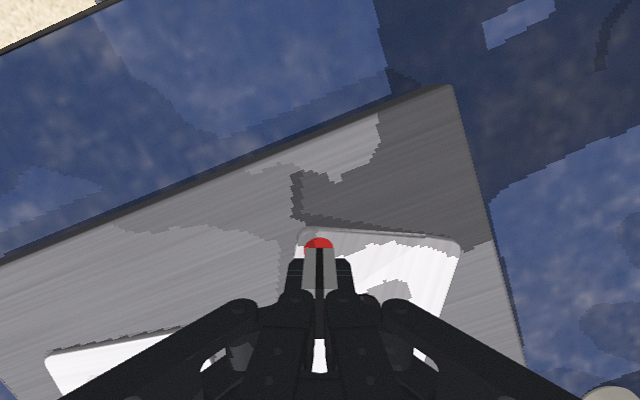

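Run:
```python
from h import *
s=env.observe();P=np.array(s['position']);R=np.array(s['tool_rot'])
for n in('side','scene','wrist'):
    p=env.get_image(n);T=toolT(s,p) if n=='wrist' else np.array(p['cam_to_world'])
    pr=lambda X:(lambda c:(round(p['cx']+p['fx']*c[0]/-c[2],1),round(p['cy']-p['fy']*c[1]/-c[2],1)))((np.linalg.inv(T)@np.r_[X,1]))
    print(n,'tcp',pr(P),'tip',pr(P+.011*R[:,2]),'tip+x',pr(P+.011*R[:,2]+.011*R[:,0]),'dot rest',pr([.5,.207,.054]),'dot down',pr([.5,.207,.045]))
    if n=='scene': cv2.imwrite('pics/sc3.png',cv2.resize(p['frame'][130:250,180:340],(800,600)))
    else: cv2.imwrite('pics/%s3.png'%n,cv2.resize(p['frame'][140:200,240:320] if n=='side' else p['frame'][190:310,240:400],(800,600),interpolation=cv2.INTER_NEAREST))
print(env.observe()['ft_force'])
```

```text
side tcp (np.float64(276.9), np.float64(171.8)) tip (np.float64(277.0), np.float64(176.0)) tip+x (np.float64(272.5), np.float64(175.9)) dot rest (np.float64(276.8), np.float64(173.2)) dot down (np.float64(276.9), np.float64(176.6))
scene tcp (np.float64(233.6), np.float64(188.2)) tip (np.float64(234.4), np.float64(191.2)) tip+x (np.float64(230.8), np.float64(193.4)) dot rest (np.float64(233.8), np.float64(189.2)) dot down (np.float64(234.4), np.float64(191.7))
wrist tcp (np.float64(317.0), np.float64(254.5)) tip (np.float64(317.1), np.float64(245.2)) tip+x (np.float64(317.1), np.float64(226.7)) dot rest (np.float64(317.4), np.float64(250.7)) dot down (np.float64(317.5), np.float64(243.3))
[-0.23471851 -0.25071322 -0.35461202]
```

View pics/sc3.png

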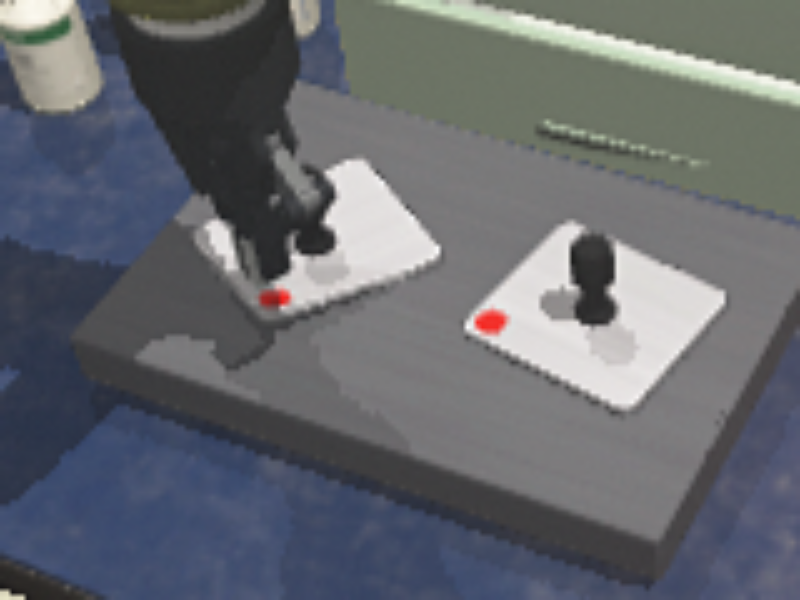

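View pics/side3.png

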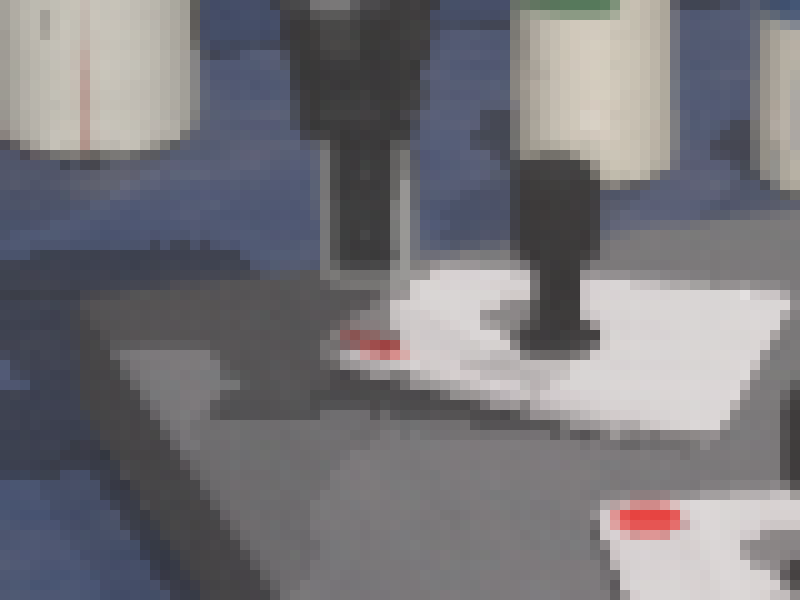

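View pics/wrist3.png

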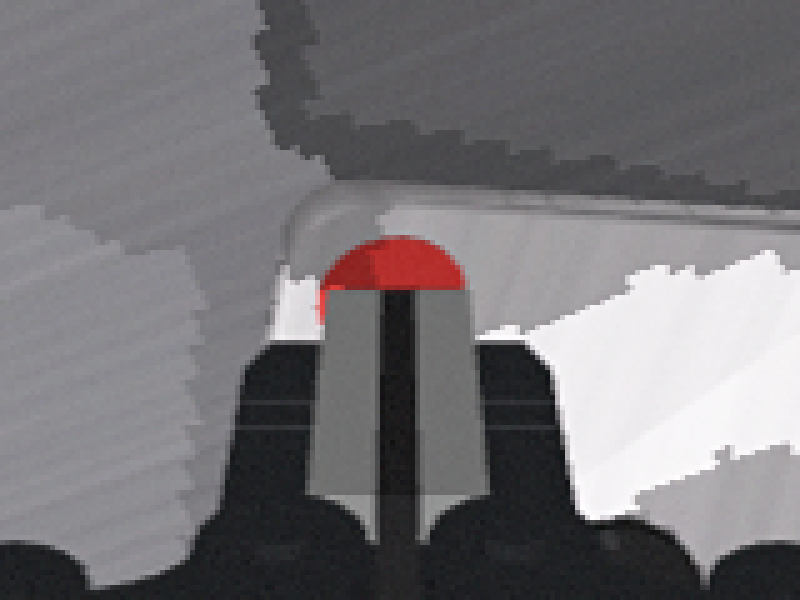

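The pictures show the plate not tilted and the fingertips still about 10 mm above it. The dot's upper half is visible past the tips at row 240 of the wrist view. The shut tips seem shorter than the stated 11 mm, so I go down further in small steps with force checks.

>>> servo_tool:
  commands:
    - {"linear": [0, 0, 2], "angular": [0, 0, 0], "gripper": -1}
    - {"linear": [0, 0, 4], "angular": [0, 0, 0], "gripper": -1}
    - {"linear": [0, 0, 6], "angular": [0, 0, 0], "gripper": -1}
    - {"linear": [0, 0, 6], "angular": [0, 0, 0], "gripper": -1}

```text
time_s: 4.55
position: [0.5, 0.2067, 0.0514]
tool_rot: [[-0.936, 0.353, -0.001], [0.353, 0.936, -0.0], [0.001, -0.0, -1.0]]
ft_force: [-0.2, -0.0, 0.5]
grip_width: 0.0002
```

Run:
```python
from h import *
s=env.observe();print(s['time_s'],s['ft_force'],s['position'],s['wrist_torque'])
p=env.get_image('side');w=env.get_image('wrist')
cv2.imwrite('pics/m4.png',np.hstack([cv2.resize(p['frame'][140:200,240:320],(400,300),interpolation=0),cv2.resize(w['frame'][190:310,240:400],(400,300))]))
```

```text
4.55 [-0.16534888 -0.02017884  0.51801061] [0.49998041 0.2066642  0.05144243] [-0.03289659 -0.05304485  0.0073521 ]
```

View pics/m4.png

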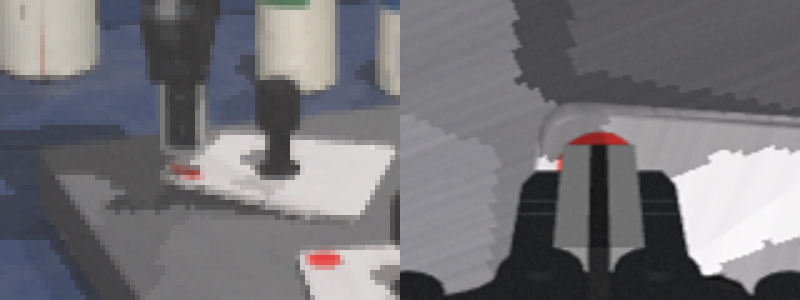

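The tips are just above the dot now and the plate is still at rest.

>>> servo_tool:
  commands:
    - {"linear": [0, 0, 2], "angular": [0, 0, 0], "gripper": -1}
    - {"linear": [0, 0, 4], "angular": [0, 0, 0], "gripper": -1}
    - {"linear": [0, 0, 6], "angular": [0, 0, 0], "gripper": -1}
    - {"linear": [0, 0, 6], "angular": [0, 0, 0], "gripper": -1}

```text
time_s: 5.05
position: [0.5, 0.2067, 0.0455]
tool_rot: [[-0.936, 0.353, -0.001], [0.353, 0.936, -0.0], [0.001, -0.0, -1.0]]
ft_force: [-0.2, 0.5, -0.5]
grip_width: 0.0001
```

>>> servo_tool:
  commands:
    - {"linear": [0, 0, 1], "angular": [0, 0, 0], "gripper": -1}
    - {"linear": [0, 0, 2], "angular": [0, 0, 0], "gripper": -1}
    - {"linear": [0, 0, 3], "angular": [0, 0, 0], "gripper": -1}
    - {"linear": [0, 0, 3], "angular": [0, 0, 0], "gripper": -1}

```text
time_s: 5.45
position: [0.5001, 0.2067, 0.0428]
tool_rot: [[-0.936, 0.353, -0.0], [0.353, 0.936, -0.0], [0.0, -0.0, -1.0]]
ft_force: [0.1, 0.2, 1.7]
grip_width: -0.0002
```

Run:
```python
from h import *
s=env.observe();print(s['time_s'],s['ft_force'],s['position'],s['wrist_torque'])
p=env.get_image('side');w=env.get_image('wrist')
cv2.imwrite('pics/m5.png',np.hstack([cv2.resize(p['frame'][140:200,240:320],(400,300),interpolation=0),cv2.resize(w['frame'][190:310,240:400],(400,300))]))
```

```text
5.45 [0.12230576 0.15279514 1.74831847] [0.50013566 0.20670637 0.04276418] [ 0.00463736 -0.01091867 -0.00964919]
```

View pics/m5.png

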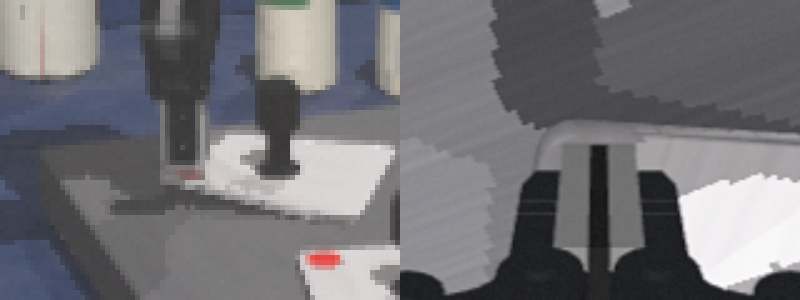

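Contact: the tips cover the dot and the force is about 1.7 N. Pressing on in small steps.

>>> servo_tool:
  commands:
    - {"linear": [0, 0, 1], "angular": [0, 0, 0], "gripper": -1}
    - {"linear": [0, 0, 2], "angular": [0, 0, 0], "gripper": -1}
    - {"linear": [0, 0, 3], "angular": [0, 0, 0], "gripper": -1}
    - {"linear": [0, 0, 4], "angular": [0, 0, 0], "gripper": -1}
    - {"linear": [0, 0, 5], "angular": [0, 0, 0], "gripper": -1}
    - {"linear": [0, 0, 5], "angular": [0, 0, 0], "gripper": -1}

```text
time_s: 6.15
position: [0.5001, 0.2067, 0.0377]
tool_rot: [[-0.936, 0.353, -0.0], [0.353, 0.936, -0.0], [0.0, -0.0, -1.0]]
ft_force: [-0.5, -0.1, 0.4]
grip_width: 0.0002
```

>>> servo_tool:
  commands:
    - {"linear": [0, 0, 1], "angular": [0, 0, 0], "gripper": -1}
    - {"linear": [0, 0, 2], "angular": [0, 0, 0], "gripper": -1}
    - {"linear": [0, 0, 2], "angular": [0, 0, 0], "gripper": -1}

```text
time_s: 6.45
position: [0.5001, 0.2067, 0.0357]
tool_rot: [[-0.936, 0.353, -0.0], [0.353, 0.936, -0.0], [0.0, -0.0, -1.0]]
ft_force: [-0.1, 0.4, 0.6]
grip_width: 0.0
```

Run:
```python
from h import *
s=env.observe();print(s['time_s'],s['ft_force'],s['position'],s['wrist_torque'])
p=env.get_image('side');w=env.get_image('wrist')
cv2.imwrite('pics/m6.png',np.hstack([cv2.resize(p['frame'][140:200,240:320],(400,300),interpolation=0),cv2.resize(w['frame'][190:310,240:400],(400,300))]))
```

```text
6.45 [-0.0937994   0.38895851  0.56410778] [0.50013845 0.20669987 0.03568379] [-0.08042387  0.02663278 -0.00973302]
```

View pics/m6.png

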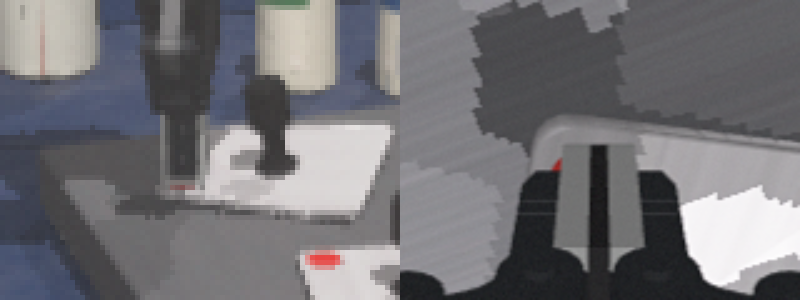

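The plate is rocking: the knob leans toward the tool and the corner is coming down. Continuing 1 mm at a time.

>>> servo_tool:
  commands:
    - {"linear": [0, 0, 1], "angular": [0, 0, 0], "gripper": -1}
    - {"linear": [0, 0, 2], "angular": [0, 0, 0], "gripper": -1}
    - {"linear": [0, 0, 2], "angular": [0, 0, 0], "gripper": -1}

```text
time_s: 6.85
position: [0.5001, 0.2067, 0.0337]
tool_rot: [[-0.936, 0.353, -0.0], [0.353, 0.936, -0.0], [0.0, -0.0, -1.0]]
ft_force: [-0.0, 0.0, 0.4]
grip_width: -0.0001
```

>>> servo_tool:
  commands:
    - {"linear": [0, 0, 1], "angular": [0, 0, 0], "gripper": -1}
    - {"linear": [0, 0, 1], "angular": [0, 0, 0], "gripper": -1}

```text
time_s: 7.05
position: [0.5002, 0.2067, 0.0327]
tool_rot: [[-0.936, 0.353, -0.0], [0.353, 0.936, 0.0], [0.0, -0.0, -1.0]]
ft_force: [-0.2, 0.3, 0.9]
grip_width: 0.0
```

>>> servo_tool:
  commands:
    - {"linear": [0, 0, 1], "angular": [0, 0, 0], "gripper": -1}
    - {"linear": [0, 0, 1], "angular": [0, 0, 0], "gripper": -1}

```text
time_s: 7.25
position: [0.5002, 0.2067, 0.0317]
tool_rot: [[-0.936, 0.353, -0.0], [0.353, 0.936, -0.0], [0.0, -0.0, -1.0]]
ft_force: [0.3, -1.4, 0.3]
grip_width: 0.0003
```

Run:
```python
from h import *
s=env.observe();print(s['time_s'],s['ft_force'],s['position'],s['wrist_torque'])
p=env.get_image('side');w=env.get_image('wrist')
cv2.imwrite('pics/m7.png',np.hstack([cv2.resize(p['frame'][140:200,240:320],(400,300),interpolation=0),cv2.resize(w['frame'][190:310,240:400],(400,300))]))
```

```text
7.25 [ 0.30501516 -1.36291174  0.32399037] [0.50016489 0.20672043 0.03172853] [-0.02430403  0.08584312  0.03763679]
```

View pics/m7.png

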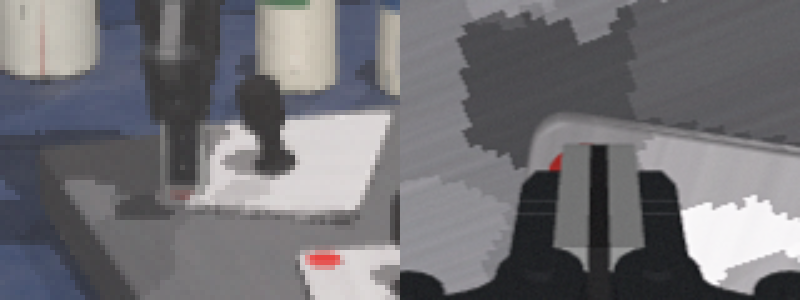

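Almost down; the knob's lean is near full. Single 1 mm rows until the force climbs.

>>> servo_tool:
  commands:
    - {"linear": [0, 0, 0.7], "angular": [0, 0, 0], "gripper": -1}
    - {"linear": [0, 0, 0.7], "angular": [0, 0, 0], "gripper": -1}

```text
time_s: 7.55
position: [0.5002, 0.2067, 0.0316]
tool_rot: [[-0.936, 0.353, 0.0], [0.353, 0.936, 0.0], [-0.0, 0.0, -1.0]]
ft_force: [-2.5, -0.4, 5.5]
grip_width: -0.0
```

>>> servo_tool:
  commands:
    - {"linear": [0, 0, 0.7], "angular": [0, 0, 0], "gripper": -1}
    - {"linear": [0, 0, 0.7], "angular": [0, 0, 0], "gripper": -1}

```text
time_s: 7.75
position: [0.5003, 0.2067, 0.0315]
tool_rot: [[-0.936, 0.353, 0.001], [0.353, 0.936, 0.0], [-0.001, 0.0, -1.0]]
ft_force: [-3.9, -0.1, 12.3]
grip_width: -0.0001
```

The corner is down: it stopped hard at TCP z 0.0315 with 12 N. I take a record picture and release gently.

Run:
```python
from h import *
p=env.get_image('side')
cv2.imwrite('pics/m8.png',cv2.resize(p['frame'][140:200,240:320],(800,600),interpolation=0))
```

```text
(no output)
```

View pics/m8.png

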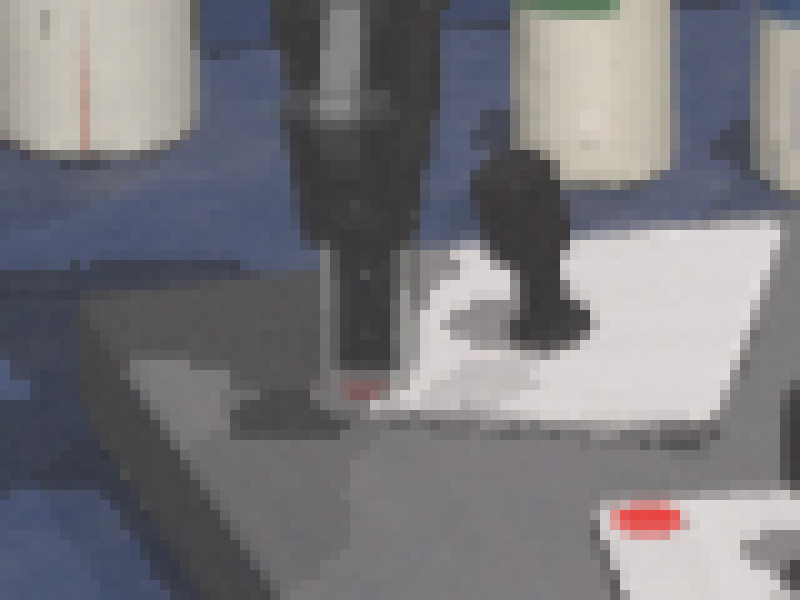

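>>> servo_tool:
  commands:
    - {"linear": [0, 0, -3], "angular": [0, 0, 0], "gripper": -1}
    - {"linear": [0, 0, -6], "angular": [0, 0, 0], "gripper": -1}
    - {"linear": [0, 0, -9], "angular": [0, 0, 0], "gripper": -1}
    - {"linear": [0, 0, -12], "angular": [0, 0, 0], "gripper": -1}
    - {"linear": [0, 0, -15], "angular": [0, 0, 0], "gripper": -1}
    - {"linear": [0, 0, -25], "angular": [0, 0, 0], "gripper": -1}
    - {"linear": [0, 0, -65], "angular": [0, 0, 0], "gripper": -1}
    - {"linear": [0, 0, -105], "angular": [0, 0, 0], "gripper": 1}
    - {"linear": [0, 0, -145], "angular": [0, 0, 0], "gripper": 1}
    - {"linear": [0, 0, -150], "angular": [0, 0, 0], "gripper": 1}
    - {"linear": [0, 0, -150], "angular": [0, 0, 0], "gripper": 1}
    - {"linear": [0, 0, -150], "angular": [0, 0, 0], "gripper": 1}

```text
time_s: 9.0
position: [0.4995, 0.2066, 0.1794]
tool_rot: [[-0.936, 0.353, -0.002], [0.353, 0.936, -0.0], [0.002, -0.001, -1.0]]
ft_force: [0.0, -0.5, -0.7]
grip_width: 0.0724
```

Run:
```python
from h import *
s=env.observe(); p=snap('wrist','w9.png'); T=toolT(s,p)
d=env.get_image('side');cv2.imwrite('pics/m9.png',cv2.resize(d['frame'][140:230,230:350],(800,600),interpolation=0))
print(s['time_s'],s['position'],s['grip_width'],s['ft_force'])
f=p['frame'].astype(int);m=((f[...,2]>110)&(f[...,1]<90)&(f[...,0]<90)).astype(np.uint8)
n,l,st,c=cv2.connectedComponentsWithStats(m)
for i in range(1,n):
  if st[i,4]>50: print(st[i],c[i],atz(p,*c[i],.054,T).round(4),atz(p,*c[i],.045,T).round(4))
for q in ['warped_knob','flat_knob']:
  for r in env.trace(p,q): print(q,r['confidence'],r['extent'])
```

```text
9.0 [0.49953243 0.20657788 0.17942924] 0.07236699558194573 [ 0.00996994 -0.48860621 -0.73099497]
[311 180  17  16 206] [318.86407767 187.80582524] [0.4995 0.2075 0.054 ] [0.5019 0.2065 0.045 ]
[226 250  15  13  88] [233.79545455 254.02272727] [0.5316 0.1102 0.054 ] [0.5351 0.1062 0.045 ]
[  0 254  83  84 210] [ 49.11428571 288.18095238] [ 0.5019 -0.0732  0.054 ] [ 0.5043 -0.0831  0.045 ]
[   0  263   73  137 6336] [ 25.56155303 335.10258838] [ 0.5401 -0.1279  0.054 ] [ 0.5438 -0.1395  0.045 ]
warped_knob 0.97 [290.9, 171.8, 408.6, 280.0]
flat_knob 0.83 [146.1, 240.6, 265.0, 331.7]
```

View pics/w9.png

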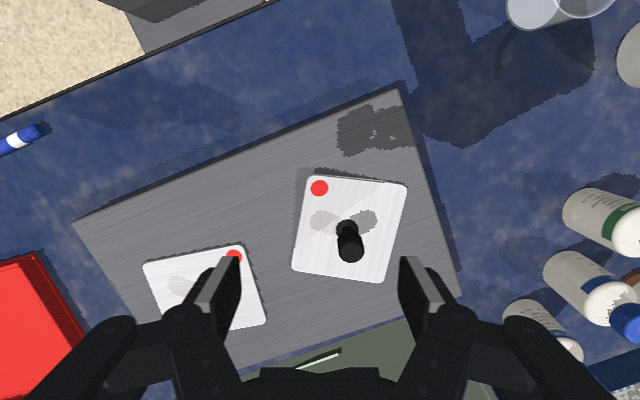

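View pics/m9.png

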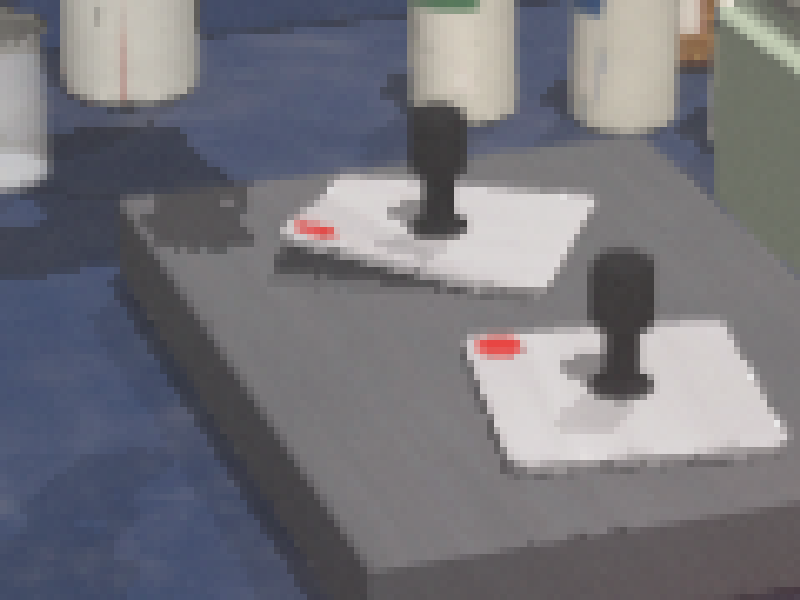

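The plate fell back with its corner raised, and it has hardly moved. The knob head is at about (349,241) in the wrist view.

Run:
```python
from h import *
s=env.observe(); p=env.get_image('wrist'); T=toolT(s,p)
f=p['frame'];g=f.max(2);m=(g<60).astype(np.uint8);m[:, :300]=0;m[:,395:]=0;m[:205]=0;m[285:]=0
n,l,st,c=cv2.connectedComponentsWithStats(m)
for i in range(1,n):
  if st[i,4]>50: print(st[i],c[i])
cv2.imwrite('pics/k.png',cv2.resize(f[200:290,290:410],(800,600),interpolation=0))
R=np.array(s['tool_rot']);P=np.array(s['position'])
for uv,z in (((350,249),.0915),((348.5,241),.079),((346,228),.045)):
    X=atz(p,*uv,z,T);print(X,(R.T@(X-P)*1000).round(1))
```

```text
[336 220  28  42 887] [348.95828636 241.03494927]
[0.54662069 0.21672623 0.0915    ] [-40.4  26.1  87.8]
[0.54537913 0.2169775  0.079     ] [-39.2  25.9 100.3]
[0.54784549 0.21663198 0.045     ] [-41.7  26.5 134.3]
```

View pics/k.png

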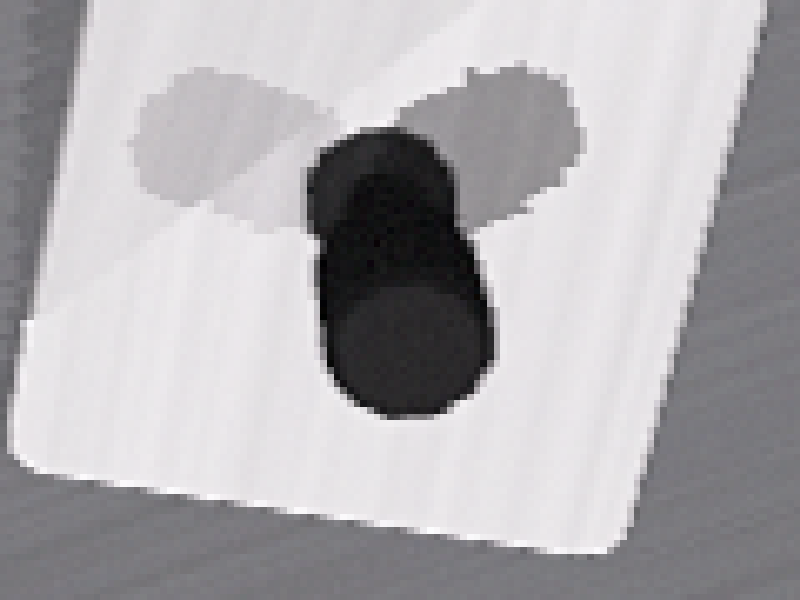

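>>> servo_tool:
  commands:
    - {"linear": [-42, 26, 0], "angular": [0, 0, 0], "gripper": 1}
    - {"linear": [-42, 26, 0], "angular": [0, 0, 0], "gripper": 1}
    - {"linear": [-42, 26.5, 40], "angular": [0, 0, 0], "gripper": 1}
    - {"linear": [-42, 26.5, 75], "angular": [0, 0, 0], "gripper": 1}
    - {"linear": [-42, 26.5, 100], "angular": [0, 0, 0], "gripper": 1}
    - {"linear": [-42, 26.5, 120], "angular": [0, 0, 0], "gripper": 1}
    - {"linear": [-42, 26.5, 130], "angular": [0, 0, 0], "gripper": 1}
    - {"linear": [-42, 26.5, 130], "angular": [0, 0, 0], "gripper": 1}
    - {"linear": [-42, 26.5, 130], "angular": [0, 0, 0], "gripper": 1}

```text
time_s: 10.15
position: [0.5493, 0.2168, 0.0512]
tool_rot: [[-0.936, 0.353, 0.001], [0.353, 0.936, 0.0], [-0.001, 0.001, -1.0]]
ft_force: [0.1, 0.3, 0.4]
grip_width: 0.0852
```

Run:
```python
from h import *
s=env.observe();print(s['position'],s['ft_force'],s['grip_width'])
p=env.get_image('side');w=env.get_image('wrist')
cv2.imwrite('pics/m10.png',np.hstack([cv2.resize(p['frame'][140:200,260:340],(400,300),interpolation=0),cv2.resize(w['frame'][150:400,153:487],(400,300))]))
```

```text
[0.54925281 0.21680545 0.05118454] [0.0953253  0.29421648 0.37566943] 0.08521682889364648
```

View pics/m10.png

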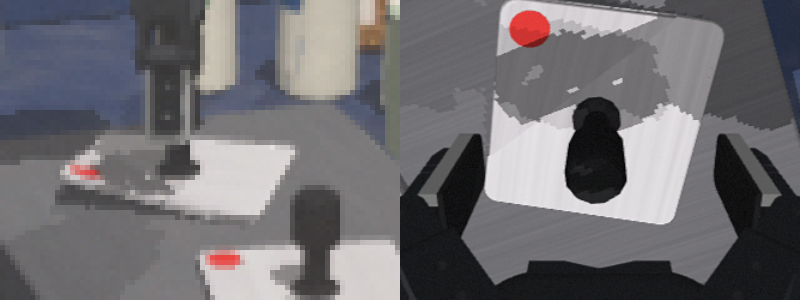

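The knob is centred between the open fingers: it sits at column 598, with the finger midpoint near 600. Closing.

>>> servo_tool:
  commands:
    - {"linear": [0, 0, 2.5], "angular": [0, 0, 0], "gripper": -1}
    - {"linear": [0, 0, 2.5], "angular": [0, 0, 0], "gripper": -1}
    - {"linear": [0, 0, 2.5], "angular": [0, 0, 0], "gripper": -1}
    - {"linear": [0, 0, 2.5], "angular": [0, 0, 0], "gripper": -1}
    - {"linear": [0, 0, 2.5], "angular": [0, 0, 0], "gripper": -1}
    - {"linear": [0, 0, 2.5], "angular": [0, 0, 0], "gripper": -1}
    - {"linear": [0, 0, 2.5], "angular": [0, 0, 0], "gripper": -1}
    - {"linear": [0, 0, 2.5], "angular": [0, 0, 0], "gripper": -1}
    - {"linear": [0, 0, 2.5], "angular": [0, 0, 0], "gripper": -1}
    - {"linear": [0, 0, 2.5], "angular": [0, 0, 0], "gripper": -1}
  force: 50

```text
time_s: 11.25
position: [0.549, 0.2167, 0.0482]
tool_rot: [[-0.936, 0.353, 0.001], [0.353, 0.936, 0.0], [-0.0, 0.0, -1.0]]
ft_force: [-0.6, -0.0, 5.7]
grip_width: 0.0205
```

Run:
```python
from h import *
s=env.observe();print(s['position'],s['ft_force'],s['grip_width'])
p=env.get_image('side');w=env.get_image('wrist')
cv2.imwrite('pics/m11.png',np.hstack([cv2.resize(p['frame'][140:200,260:340],(400,300),interpolation=0),cv2.resize(w['frame'][150:400,153:487],(400,300))]))
```

```text
[0.54899337 0.216728   0.04818881] [-6.48168820e-01 -1.63504592e-03  5.74114183e+00] 0.020514482530513217
```

View pics/m11.png

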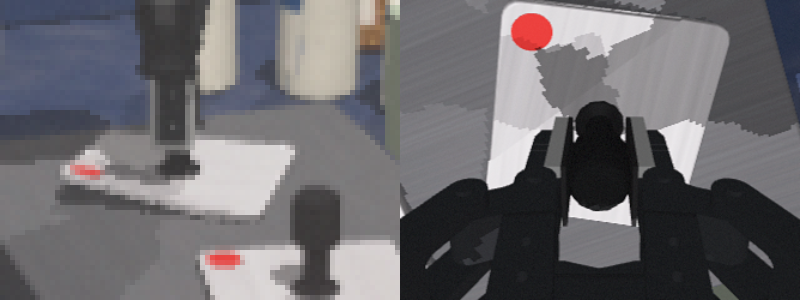

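Gripped, with an opening of 20.5 mm on the knob head. Lifting.

>>> servo_tool:
  commands:
    - {"linear": [0, 0, -5], "angular": [0, 0, 0], "gripper": -1}
    - {"linear": [0, 0, -15], "angular": [0, 0, 0], "gripper": -1}
    - {"linear": [0, 0, -40], "angular": [0, 0, 0], "gripper": -1}
    - {"linear": [0, 0, -70], "angular": [0, 0, 0], "gripper": -1}
    - {"linear": [0, 0, -100], "angular": [0, 0, 0], "gripper": -1}
    - {"linear": [0, 0, -100], "angular": [0, 0, 0], "gripper": -1}
    - {"linear": [0, 0, -100], "angular": [0, 0, 0], "gripper": -1}

```text
time_s: 12.05
position: [0.5486, 0.2166, 0.1481]
tool_rot: [[-0.936, 0.353, 0.0], [0.353, 0.936, -0.0], [-0.0, 0.0, -1.0]]
ft_force: [-0.6, -0.6, -3.1]
grip_width: 0.0202
```

Run:
```python
from h import *
s=env.observe();print(s['time_s'],s['position'],s['ft_force'],s['grip_width'],s['q'])
R=np.array(s['tool_rot']);P=np.array(s['position']);print(R.T@(np.array([.554,-.220,P[2]])-P)*1000)
p=env.get_image('side');w=env.get_image('wrist')
cv2.imwrite('pics/m12.png',np.hstack([cv2.resize(p['frame'][80:230,230:430],(400,300),interpolation=0),cv2.resize(w['frame'][150:400,153:487],(400,300))]))
```

```text
12.05 [0.54862838 0.21664693 0.14812919] [-0.61374728 -0.63357812 -3.13391147] 0.020227605452080945 [ 1.00597069e+01  2.89764486e+01  7.43050111e+01 -3.26825375e-03
  7.67008071e+01 -5.92698877e+01]
[-1.59153205e+02 -4.06644376e+02  1.94945340e-03]
```

View pics/m12.png

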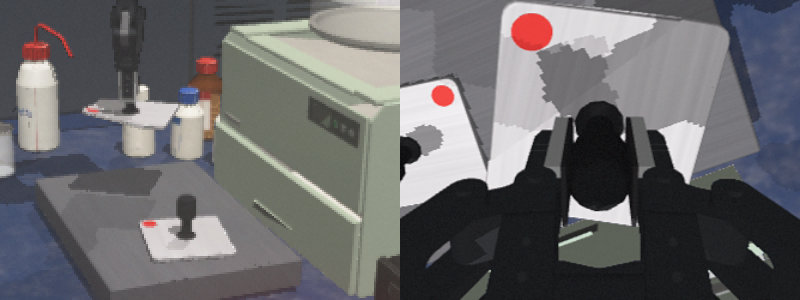

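The plate is held level and clear, and the flat plate has not moved. Carrying it to the tray.

>>> servo_tool:
  commands:
    - {"linear": [-5, -12, -10], "angular": [0, 0, 0], "gripper": -1}
    - {"linear": [-14, -36, -20], "angular": [0, 0, 0], "gripper": -1}
    - {"linear": [-26, -66, -20], "angular": [0, 0, 0], "gripper": -1}
    - {"linear": [-38, -97, -20], "angular": [0, 0, 0], "gripper": -1}
    - {"linear": [-50, -128, -20], "angular": [0, 0, 0], "gripper": -1}
    - {"linear": [-62, -159, -20], "angular": [0, 0, 0], "gripper": -1}
    - {"linear": [-74, -190, -20], "angular": [0, 0, 0], "gripper": -1}
    - {"linear": [-86, -221, -20], "angular": [0, 0, 0], "gripper": -1}
    - {"linear": [-98, -252, -20], "angular": [0, 0, 0], "gripper": -1}
    - {"linear": [-110, -283, -20], "angular": [0, 0, 0], "gripper": -1}
    - {"linear": [-122, -314, -20], "angular": [0, 0, 0], "gripper": -1}
    - {"linear": [-134, -344, -20], "angular": [0, 0, 0], "gripper": -1}
    - {"linear": [-146, -374, -20], "angular": [0, 0, 0], "gripper": -1}
    - {"linear": [-155, -397, -20], "angular": [0, 0, 0], "gripper": -1}
    - {"linear": [-159, -407, -20], "angular": [0, 0, 0], "gripper": -1}
    - {"linear": [-159, -407, -20], "angular": [0, 0, 0], "gripper": -1}
    - {"linear": [-159, -407, -20], "angular": [0, 0, 0], "gripper": -1}

```text
time_s: 13.85
position: [0.5537, -0.2195, 0.1679]
tool_rot: [[-0.936, 0.353, -0.001], [0.353, 0.936, 0.001], [0.001, 0.0, -1.0]]
ft_force: [1.1, 0.4, -0.3]
grip_width: 0.0208
```

Run:
```python
from h import *
s=env.observe();print(s['time_s'],s['position'],s['ft_force'],s['grip_width'])
p=env.get_image('side');w=env.get_image('wrist')
cv2.imwrite('pics/m13.png',np.hstack([cv2.resize(p['frame'][100:340,240:560],(400,300)),cv2.resize(w['frame'],(400,250),).repeat(1,0) if 0 else cv2.resize(w['frame'],(400,300))]))
```

```text
13.85 [ 0.55367465 -0.21946315  0.16785374] [ 1.06273222  0.40436848 -0.29222476] 0.02077353627308419
```

View pics/m13.png

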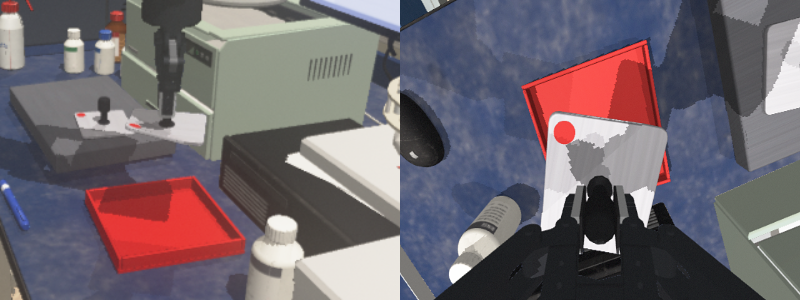

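Run:
```python
from h import *
s=env.observe();p=env.get_image('wrist');T=toolT(s,p)
f=p['frame'].astype(int);m=((f[...,2]>90)&(f[...,1]<60)&(f[...,0]<60)).astype(np.uint8)
c=max(cv2.findContours(m,0,2)[0],key=cv2.contourArea)
q=cv2.approxPolyDP(cv2.convexHull(c),6,True)[:,0]
for u,v in q: print((u,v),atz(p,u,v,.024,T).round(3),atz(p,u,v,0,T).round(3))
```

```text
(np.int32(395), np.int32(60)) [ 0.478 -0.122  0.024] [ 0.478 -0.116  0.   ]
(np.int32(417), np.int32(168)) [ 0.573 -0.129  0.024] [ 0.581 -0.124  0.   ]
(np.int32(233), np.int32(204)) [ 0.545 -0.302  0.024] [ 0.551 -0.311  0.   ]
(np.int32(195), np.int32(118)) [ 0.461 -0.299  0.024] [ 0.46  -0.308  0.   ]
```

>>> servo_tool:
  commands:
    - {"linear": [-1, 0, 30], "angular": [0, 0, 0], "gripper": -1}
    - {"linear": [-1, 0, 65], "angular": [0, 0, 0], "gripper": -1}
    - {"linear": [-1, 0, 95], "angular": [0, 0, 0], "gripper": -1}
    - {"linear": [-1, 0, 120], "angular": [0, 0, 0], "gripper": -1}
    - {"linear": [-1, 0, 138], "angular": [0, 0, 0], "gripper": -1}
    - {"linear": [-1, 0, 146], "angular": [0, 0, 0], "gripper": -1}
    - {"linear": [-1, 0, 150], "angular": [0, 0, 0], "gripper": -1}
    - {"linear": [-1, 0, 152], "angular": [0, 0, 0], "gripper": -1}
    - {"linear": [-1, 0, 152], "angular": [0, 0, 0], "gripper": -1}

```text
time_s: 14.9
position: [0.5552, -0.2206, 0.0166]
tool_rot: [[-0.936, 0.353, 0.001], [0.353, 0.936, -0.001], [-0.001, -0.0, -1.0]]
ft_force: [-0.4, 0.8, -2.0]
grip_width: 0.0206
```

>>> servo_tool:
  commands:
    - {"linear": [0, 0, 0.7], "angular": [0, 0, 0], "gripper": -1}
    - {"linear": [0, 0, 1.4], "angular": [0, 0, 0], "gripper": -1}
    - {"linear": [0, 0, 1.4], "angular": [0, 0, 0], "gripper": -1}

```text
time_s: 15.2
position: [0.5549, -0.2206, 0.0148]
tool_rot: [[-0.936, 0.353, 0.0], [0.353, 0.936, -0.0], [-0.0, -0.0, -1.0]]
ft_force: [0.5, 0.0, -1.7]
grip_width: 0.0207
```

>>> servo_tool:
  commands:
    - {"linear": [0, 0, 0.7], "angular": [0, 0, 0], "gripper": -1}
    - {"linear": [0, 0, 1.3], "angular": [0, 0, 0], "gripper": -1}
    - {"linear": [0, 0, 1.3], "angular": [0, 0, 0], "gripper": -1}

```text
time_s: 15.5
position: [0.5548, -0.2206, 0.0133]
tool_rot: [[-0.936, 0.353, 0.0], [0.353, 0.936, -0.0], [-0.0, -0.0, -1.0]]
ft_force: [-0.1, -0.6, -2.0]
grip_width: 0.0205
```

Run:
```python
from h import *
s=env.observe();print(s['time_s'],s['position'],s['ft_force'],s['grip_width'])
p=env.get_image('side');w=env.get_image('wrist')
cv2.imwrite('pics/m14.png',np.hstack([cv2.resize(p['frame'][220:340,290:450],(400,300)),cv2.resize(w['frame'],(400,300))]))
```

```text
15.5 [ 0.55484911 -0.22063684  0.01325642] [-0.08054514 -0.61783879 -2.04247029] 0.02046061117537807
```

View pics/m14.png

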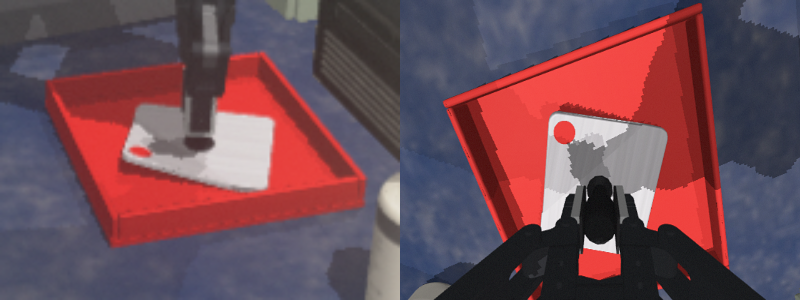

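The plate is inside the tray, centred, and within about a millimetre of the floor. Lowering a little more.

>>> servo_tool:
  commands:
    - {"linear": [0, 0, 0.5], "angular": [0, 0, 0], "gripper": -1}
    - {"linear": [0, 0, 1], "angular": [0, 0, 0], "gripper": -1}
    - {"linear": [0, 0, 1], "angular": [0, 0, 0], "gripper": -1}

```text
time_s: 15.9
position: [0.5549, -0.2206, 0.0132]
tool_rot: [[-0.936, 0.353, 0.0], [0.353, 0.936, -0.0], [-0.001, -0.0, -1.0]]
ft_force: [-3.3, 1.3, 7.4]
grip_width: 0.0204
```

>>> servo_tool:
  commands:
    - {"linear": [0, 0, 0.5], "angular": [0, 0, 0], "gripper": -1}
    - {"linear": [0, 0, 0.5], "angular": [0, 0, 0], "gripper": -1}

```text
time_s: 16.1
position: [0.5549, -0.2207, 0.0132]
tool_rot: [[-0.936, 0.353, 0.001], [0.353, 0.936, -0.001], [-0.001, -0.0, -1.0]]
ft_force: [-4.3, 1.9, 11.0]
grip_width: 0.0202
```

The plate is on the floor (force rose to 11 N). Easing off, opening, then retreating straight up.

>>> servo_tool:
  commands:
    - {"linear": [0, 0, -1.5], "angular": [0, 0, 0], "gripper": -1}
    - {"linear": [0, 0, -1.5], "angular": [0, 0, 0], "gripper": 0.2}
    - {"linear": [0, 0, -1.5], "angular": [0, 0, 0], "gripper": 0.5}
    - {"linear": [0, 0, -1.5], "angular": [0, 0, 0], "gripper": 0.5}
    - {"linear": [0, 0, -1.5], "angular": [0, 0, 0], "gripper": 0.5}
    - {"linear": [0, 0, -1.5], "angular": [0, 0, 0], "gripper": 0.5}
    - {"linear": [0, 0, -1.5], "angular": [0, 0, 0], "gripper": 0.5}
    - {"linear": [0, 0, -10], "angular": [0, 0, 0], "gripper": 0.5}
    - {"linear": [0, 0, -30], "angular": [0, 0, 0], "gripper": 0.5}
    - {"linear": [0, 0, -60], "angular": [0, 0, 0], "gripper": 0.5}
    - {"linear": [0, 0, -100], "angular": [0, 0, 0], "gripper": 0.5}
    - {"linear": [0, 0, -140], "angular": [0, 0, 0], "gripper": 0.5}
    - {"linear": [0, 0, -170], "angular": [0, 0, 0], "gripper": 0.5}
    - {"linear": [0, 0, -170], "angular": [0, 0, 0], "gripper": 0.5}
    - {"linear": [0, 0, -170], "angular": [0, 0, 0], "gripper": 0.5}

```text
time_s: 17.6
position: [0.5548, -0.2205, 0.1823]
tool_rot: [[-0.936, 0.353, 0.001], [0.353, 0.936, -0.001], [-0.001, -0.0, -1.0]]
ft_force: [0.8, -0.5, -0.2]
grip_width: 0.0637
```

Run:
```python
from h import *
s=env.observe();print(s['time_s'],s['position'],s['ft_force'],s['grip_width'])
p=env.get_image('side');w=env.get_image('wrist')
cv2.imwrite('pics/m15.png',np.hstack([cv2.resize(p['frame'][140:340,230:497],(400,300)),cv2.resize(w['frame'],(400,300))]))
```

```text
17.6 [ 0.55476231 -0.22049777  0.18227591] [ 0.81238389 -0.49122198 -0.16974361] 0.06372930483503395
```

View pics/m15.png

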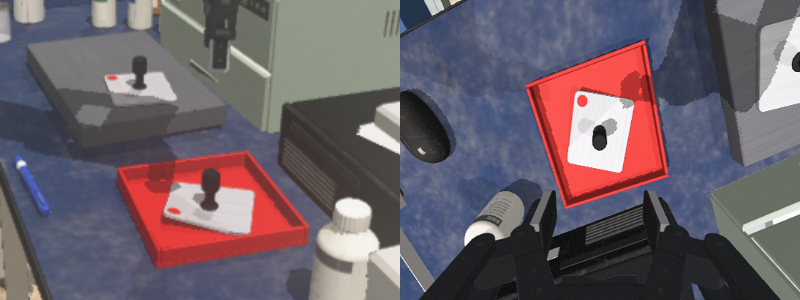

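The warped plate lies flat inside the tray (knob at about (210,190) in the left half). The flat plate has not moved, and the arm is clear.

```bash
python3 -c "
from rig import env
print(env.close_job())"
```

```text
the job is handed in; nothing more can be done
None
```

The job is done and handed in at about 18 s, within the 48 s limit; no verdict comes back from the hand-in.

- **Press:** I pressed the warped plate's dotted corner with the shut fingertips. The plate rocked, its knob visibly leaned, and it came to a hard stop at 12 N. When I let go, the corner rose again.
- **Move:** I picked the plate up by its knob, with the jaws 20.5 mm apart on the head, and carried it level to the tray. I set it down there, reading 11 N on the floor, then released it and raised the arm clear.
- **Last checks:** The final pictures show the warped plate lying inside the tray near the centre. The flat plate looks unmoved on the inspection plate, and the wrist force is near zero.
- **Disagreement:** The shut fingertips proved to be about 13 mm behind the TCP, not the 11 mm ahead that `env.tips_ahead` gives. I judged the press and grasp heights from the pictures and the force instead.

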